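Flask from the dry block to the vortex mixer

TASK

Swing the wire clamp on the dry-block heater right back, lift the round-bottom flask out of its well and, keeping it upright, press it down into the rubber cup of the vortex mixer until the sprung cup is all the way down. Press firmly but do not ram the glass, and never let the flask drop. Finish while still holding the flask with the cup pressed fully down, the clamp left open, the mixer touched only through the flask, and the other vessels and the tube rack left where they stand.

Things in the scene. Friction and masses are not known exactly. Their poses are not given: they have to be found in the camera images.
- heater: Dry-block heater, a white case 220 x 150 mm and 58 mm high with a 76 x 96 mm aluminium block on it whose top is 85 mm above the bench; fixed. Origin at bench level under the axis of the flask well. x axis points to the rear of the case (clamp hinge side), y along the hinge, z up. Case runs from x -95 to +125 mm. The well is 56 mm wide at the top and takes the lower 23 mm of the ball.
- well (a point): Centre of the flask well, at the height where the underside of the seated flask lies (62 mm above the bench). Axes as the heater's.
- clamp (a joint): Angle of the wire clamp in rad. 0: shut, lying level over the flask's shoulder, 2.1: stop, swung up and back behind the flask. Its hinge is stiff (about 0.1 N m) and it stays where it is left. Anything beyond 1.75 counts as swung right back.
- clamp_hinge (a point): Centre of the clamp's hinge axis, which runs along the heater's y axis; 42 mm behind the well axis and 109 mm above the bench. Axes as the heater's.
- clamp_grip (a point): Centre of the clamp's black grip, a cylinder 16 mm thick and 22 mm long lying along the heater's y axis, 115 mm from the hinge axis (shut: in front of the flask). Pinched on its two end faces it turns between the fingers. The clamp is a frame of 6 mm steel wire, 46 mm wide, its cross wire 83 mm from the hinge and joined to the grip by one stem.
- flask: Round-bottom flask of amber glass with a black screw cap, 0.11 kg more or less, 90 mm tall. Ball 51 mm in diameter, its underside is the origin; neck 19 mm in diameter; cap 26 mm in diameter, from 68 to 90 mm above the origin. z runs up along the neck. It starts upright in the heater's well under the shut clamp.
- flask_cap (a point): Middle of the flask's cap, on its axis, 79 mm above the flask's origin: the place to grip.
- mixer: Vortex mixer, a grey case 150 x 116 mm and 80 mm high with a dial and a rocker switch at the front; fixed. Origin at bench level under the axis of the cup, x to the rear, z up. The case runs from x -80 to +70 mm.
- cup (a joint): How far the mixer's cup is pressed down, in m. 0: up, 0.008: down on its stop. The spring pushes with about 4 N at the start and 10.5 N at the stop; the weight of the flask does not press it down.
- cup_rim (a point): Centre of the rim of the black rubber cup, a ring 58 mm outside and 42 mm inside; 118 mm above the bench when up; it goes down with the cup. The flask's ball sinks 11 mm below the rim when it is seated.
- tube_rack: Red rack with small capped tubes, 89 x 174 mm, 40 mm high; origin under its centre. Loose bystander.
- conical_flask: Conical amber flask with a stopper, 62 mm wide at the foot, 90 mm high; origin under its centre. Loose bystander.
- vial: Small clear vial with a metal cap, 25 mm in diameter, 53 mm high; origin under its centre. Loose bystander.
Mind the look-alikes: they are no part of the job. What is shaped like the flask but yellow is not meant.

How it is judged:
By the outcome, as a careful person would: the job done as asked, in the order asked, and still so for the second after the job is handed in, while the arm keeps its last pose, push and grip.
It also fails if it takes over 64 s, if anything falls off the work surface, if the arm or the gripper's body presses on something with over 40 N, if the wrist force passes 120 N, or if a joint passes its speed limit or range.

ROBOT

A 6-joint arm with a two-finger parallel gripper is mounted at the origin on the work surface. World frame = base frame: x ahead of the robot, y to its left, z up, the work surface at z = 0. Lengths are in m, angles in rad, forces in N, time in s.
With the tool pointing down it reaches from about 0.35 to 0.775 m from the base axis. Payload 7.3 kg.
Tool frame: the origin (TCP) lies between the finger pads; the fingertips stand ahead of it and the grasp point (between the pads) lies 6 mm ahead of it (robot.tip_extent is the x of the fingertips in the tool frame, in m); x points along the fingers, z is the direction in which the jaws open and shut, and the axes are right-handed (so a half turn about x gives the same grasp; the last joint's range is limited). The gripper opens to 92 mm and grips with 3 to 60 N. Pads are 19 mm wide; open, the fingers measure 130 mm over their backs; the gripper's body (75 mm by 190 mm) begins 47 mm behind the grasp point.
Start: joints at [-1.28, 0.342, 1.524, -0, 1.275, -0.146], TCP at [0.222, -0.476, 0.252] pointing down, gripper open.
Joint ranges: [-2.53, 2.53], [-0.77, 2.02], [0.04, 2.7], [-1, 4.14], [0.28, 2.66], [-3.11, 3.11]. Speed limits (rad/s): [2.57, 2.57, 3.14, 3.14, 3.14, 3.14].

INTERFACE

Orientations are given as [roll, pitch, yaw] about the fixed x, y, z axes, in that order (R = Rz(yaw) Ry(pitch) Rx(roll)).
In Python, from cell import robot gives the robot as it stands. The module is installed in compiled form; this text tells all that it offers.
- The arm moves only by the shell command python3 -m creep 'ROWS' [FORCE]. ROWS is JSON, a list of rows, each an object with "translation": the shift along the tool's x, y, z in m, a list of three; "twist": the turn, a rotation vector about the tool's x, y, z in rad, a list of three; "hand": the opening in per cent of the stroke, from 0 (shut) to 100 (fully open). A call has 1 to 5 rows; each row is the pose to reach, as a shift and turn from the pose measured when the call began, along the tool's axes at that moment; what a row does not reach only later rows make up. A row lasts 1/10 s, in which the tool goes at most 50 mm and 8.59 degrees, less where a joint would pass 70% of its speed; a pose out of reach is approached as far as the arm can. A call with a gripper value outside its range is refused whole. The fingers move at their own pace and stop on an object; FORCE is the grip in N (left out, the last holds). Time passes only in rows, so rows that repeat a pose let the fingers close. It gives the time, the measured TCP pose, the force and the opening at its end, in the units of the state.
- robot.observe(): the state, without advancing time (a new reading comes with each control period).
- robot.read_camera(name): name is "side" or "top" or "wrist"; returns the picture (384x512x3 uint8, blue, green, red); there is no depth.
- robot.calibration(name): a dict with "intrinsics" (3x3 intrinsics, pixels), "cam_to_world" (4x4, takes a point from camera to world coordinates); the wrist camera has in their place "mount" (4x4, takes a point from camera to tool coordinates, whose origin is the TCP and whose axes are the tool frame's). Camera axes: x right, y up, looking along -z (the intrinsics and any distortion apply to the point x, -y, -z); pixel columns grow to the right and rows downward; lengths in m; the calibration is good to about 2 mm. A picture is of the moment at which its call begins: read the wrist's pose just before it. calibration takes no time and is no camera call.
- robot.hand_in(): hands the job in, once; it reports no verdict.
The state is a dict: "time": time; "qpos": joint angles; "qvel": joint speeds; "joint_efforts": joint torques, N m; "tool_pos": TCP position; "tool_rot": TCP orientation; "contact_force": force on the tool from outside, world axes, zero at the start; "torque": the same for the moment, N m; "opening": finger opening in m.
Only numpy, scipy, OpenCV 4.12 (cv2) and the standard library are available. Lean on these libraries where they do the work, as an engineer would, in place of code of your own. Each camera call takes 0.05 s, during which the arm holds its last target. There are 200 camera calls.

## Working session

There is one attempt and no reset: what is moved stays moved. The work goes in short steps, Python scripts to look and compute and a shell command to move; the robot and the scene stay as the last step left them, time stands still between calls to the robot, and variables do not carry over. Pictures are saved under pics/ and viewed, about 8 in all and at most 12, crops included, and the job is handed in when it is done.

```bash
mkdir -p pics
cat > h.py <<'E'
import numpy as np, cv2
from cell import robot
from scipy.spatial.transform import Rotation as R
def pose():
    s=robot.observe(); return np.array(s['tool_pos']), R.from_euler('xyz',s['tool_rot']).as_matrix(), s
def cam(n):
    c=robot.calibration(n); K=np.array(c['intrinsics'])
    if n=='wrist':
        p,r,_=pose(); T=np.eye(4); T[:3,:3]=r; T[:3,3]=p; T=T@np.array(c['mount'])
    else: T=np.array(c['cam_to_world'])
    return K,T
def ray(K,T,u,v):
    d=np.linalg.inv(K)@[u,v,1]; d=T[:3,:3]@(d*[1,-1,-1]); return T[:3,3],d/np.linalg.norm(d)
def plane(K,T,u,v,z):
    o,d=ray(K,T,u,v); return o+d*(z-o[2])/d[2]
def proj(K,T,P):
    q=np.linalg.inv(T)@np.r_[P,1]; q=K@(q[:3]*[1,-1,-1]); return q[:2]/q[2]
def tri(a,b):
    (o1,d1),(o2,d2)=a,b
    A=np.c_[d1,-d2]; t=np.linalg.lstsq(A,o2-o1,rcond=None)[0]
    p,q=o1+t[0]*d1,o2+t[1]*d2; return (p+q)/2,np.linalg.norm(p-q)
E
python3 - <<'E'
from h import *
for n in('top','side'):
    im=robot.read_camera(n); cv2.imwrite(f'pics/{n}0.png',im); print(n,{k:(np.round(v,3).tolist() if not isinstance(v,str) else v) for k,v in robot.calibration(n).items()})
print(robot.calibration('wrist')); print(pose(),robot.tip_extent)
E
```

```text
top {'intrinsics': [[401.159, 0.0, 252.351], [0.0, 401.159, 186.156], [0.0, 0.0, 1.0]], 'cam_to_world': [[0.012, 0.995, -0.098, 0.475], [-1.0, 0.012, 0.004, -0.067], [0.005, 0.098, 0.995, 1.0], [0.0, 0.0, 0.0, 1.0]]}
side {'intrinsics': [[458.572, 0.0, 253.593], [0.0, 458.572, 195.513], [0.0, 0.0, 1.0]], 'cam_to_world': [[-0.757, 0.347, -0.554, 0.014], [-0.653, -0.414, 0.634, 0.556], [-0.009, 0.842, 0.54, 0.651], [0.0, 0.0, 0.0, 1.0]]}
{'intrinsics': array([[297.64566205,   0.        , 258.74879688],
       [  0.        , 297.64566205, 193.88165981],
       [  0.        ,   0.        ,   1.        ]]), 'mount': array([[-8.17950717e-05,  3.08386001e-01, -9.51261304e-01,
        -1.33262671e-01],
       [-1.38339524e-03,  9.51260362e-01,  3.08385815e-01,
         8.36731403e-02],
       [ 9.99999040e-01,  1.34119480e-03,  3.48811318e-04,
        -2.93924399e-04],
       [ 0.00000000e+00,  0.00000000e+00,  0.00000000e+00,
         1.00000000e+00]])}
(array([ 0.22202692, -0.47537985,  0.25112157]), array([[-3.86708323e-04,  9.06115892e-01,  4.23029362e-01],
       [ 1.31450805e-03,  4.23029489e-01, -9.06114962e-01],
       [-9.99999061e-01,  2.05673305e-04, -1.35468566e-03]]), {'time': 0.1, 'qpos': array([-1.27999076e+00,  3.42645096e-01,  1.52491289e+00,  6.72047910e-06,
        1.27540486e+00, -1.45982644e-01]), 'qvel': array([-0.00014773,  0.00047696, -0.00154998, -0.00030468, -0.00019548,
        0.00080665]), 'joint_efforts': array([ 1.47219900e-03, -4.32004631e+01, -2.44694942e+01,  7.18763075e-02,
        5.25838626e-02, -4.79435892e-05]), 'tool_pos': array([ 0.22202692, -0.47537985,  0.25112157]), 'tool_rot': array([2.99091968, 1.56942612, 1.8569096 ]), 'contact_force': array([ 0.16580858, -0.7823466 , -0.61846363]), 'torque': array([ 0.00585052,  0.05451483, -0.01538492]), 'opening': 0.09168153333855496}) 0.025
```

View pics/top0.png

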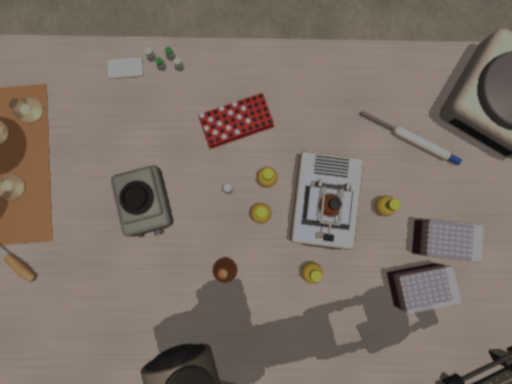

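View pics/side0.png

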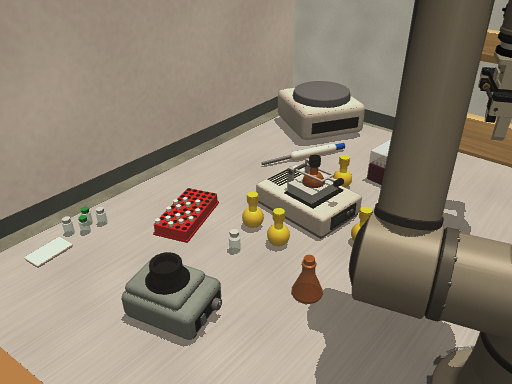

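The top view shows the heater around (328,200), with the amber flask and its black cap near (335,204) and the clamp grip near (328,237). The mixer cup is at (136,197), the rack at (236,120), the conical flask at (224,270) and the vial at (227,188).

Things that could be taken for the flask: yellow flasks at (267,177), (261,213), (387,205) and (313,273), and the amber conical flask at (224,270). I choose the amber, black-capped one in the heater at (335,204), and check it in a close crop.

Run:
```python
from h import *
t=cv2.imread('pics/top0.png'); s=cv2.imread('pics/side0.png')
f=lambda im,x,y,w,h,k:cv2.resize(im[y:y+h,x:x+w],None,fx=k,fy=k,interpolation=cv2.INTER_CUBIC)
a=f(t,285,150,80,100,5); b=f(s,255,140,110,100,3.6)
c=f(t,106,160,70,80,5); 
M=np.zeros((600,800,3),np.uint8); M[:500,:400]=a; M[:360,400:796]=b
d=cv2.resize(c,None,fx=.6,fy=.6); M[360:600,400:610]=d; cv2.imwrite('pics/m.png',M)
K,T=cam('top')
for u,v,z,n in[(335,204,.152,'cap'),(328,237,.109,'grip'),(136,197,.118,'cup')]: print(n,plane(K,T,u,v,z).round(4))
# heater case: white mask
g=cv2.cvtColor(t,cv2.COLOR_BGR2HSV)
```

```text
cap [ 0.5232 -0.2455  0.152 ]
grip [ 0.4527 -0.2385  0.109 ]
cup [0.5354 0.1853 0.118 ]
```

View pics/m.png

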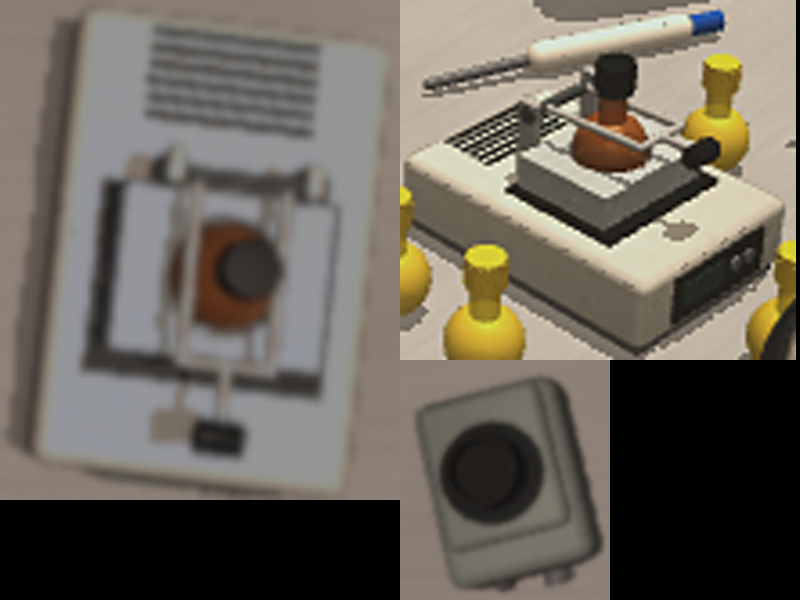

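The crop confirms the flask: amber ball and black cap, seated in the heater well under the shut clamp, with the grip at the front. Next I work out the poses.

```bash
cat >> h.py <<'E'
def go(P,ang,grasp=True):
    "tool-frame shift/rotvec to bring grasp point to P, tool down, tool y at heading ang (deg)"
    p,r,s=pose(); a=np.radians(ang); x=np.array([0,0,-1.]); y=np.array([np.cos(a),np.sin(a),0]); G=np.c_[x,y,np.cross(x,y)]
    t=np.array(P)-(0.006*x if grasp else 0)
    print('t',s['time'],'shift',(r.T@(t-p)).round(4),'rot',R.from_matrix(r.T@G).as_rotvec().round(3),'F',np.round(s['contact_force'],1),'open',round(s['opening'],4),'grasp at',(p+.006*r[:,0]).round(4))
E
python3 - <<'E'
from h import *
K,T=cam('top'); S=cam('side')
px=lambda x,y:(285+x/5,150+y/5)
W=lambda x,y,z:plane(K,T,*px(x,y),z)
for a,b in[((85,15),(38,458)),((385,50),(340,488))]:
    d=W(*a,.058)-W(*b,.058); print('yaw',np.degrees(np.arctan2(d[1],d[0])))
print('hinge ends',W(177,163,.109).round(4),W(318,183,.109).round(4))
print('cap',W(250,267,.152).round(4),'grip',W(219,440,.117).round(4))
print(tri(ray(K,T,*px(250,267)),ray(*S,315,156.7)))
print(tri(ray(K,T,*px(219,440)),ray(*S,338.9,181.9)))
go([.451,-.238,.20],174.5)
E
```

```text
yaw -6.004011588776892
yaw -6.661355529026545
hinge ends [ 0.5731 -0.2223  0.109 ] [ 0.5649 -0.2853  0.109 ]
cap [ 0.5245 -0.2455  0.152 ] grip [ 0.4507 -0.2387  0.117 ]
(array([ 0.52448022, -0.24538935,  0.15255369]), np.float64(1.477433089469909e-05))
(array([ 0.45127836, -0.23843451,  0.11615444]), np.float64(0.0014069944668944118))
t 0.1 shift [ 0.0453  0.3079 -0.1182] rot [-2.609e+00 -0.000e+00 -2.000e-03] F [ 0.2 -0.8 -0.6] open 0.0917 grasp at [ 0.222  -0.4754  0.2451]
```

```bash
python3 -m creep '[{"translation":[0,0.308,-0.118],"twist":[-2.61,0,0],"hand":60},{"translation":[0,0.308,-0.118],"twist":[-2.61,0,0],"hand":60},{"translation":[0,0.308,-0.118],"twist":[-2.61,0,0],"hand":60},{"translation":[0,0.308,-0.118],"twist":[-2.61,0,0],"hand":60},{"translation":[0,0.308,-0.118],"twist":[-2.61,0,0],"hand":60}]'; python3 -c "
from h import *
go([.452,-.238,.245],174)"
```

```text
time: 0.6
tool_pos: [0.3966, -0.294, 0.2512]
tool_rot: [1.859, 1.57, 1.481]
contact_force: [1.2, -0.7, -0.4]
opening: 0.0576
t 0.6 shift [0.0003 0.0725 0.0308] rot [-1.844e+00  0.000e+00 -1.000e-03] F [ 1.2 -0.7 -0.4] open 0.0576 grasp at [ 0.3966 -0.294   0.2452]
```

```bash
python3 -m creep '[{"translation":[0,0.0725,0.031],"twist":[-1.844,0,0],"hand":60},{"translation":[0,0.0725,0.031],"twist":[-1.844,0,0],"hand":60},{"translation":[0,0.0725,0.031],"twist":[-1.844,0,0],"hand":60},{"translation":[0,0.0725,0.031],"twist":[-1.844,0,0],"hand":60},{"translation":[0,0.0725,0.031],"twist":[-1.844,0,0],"hand":60}]' >/dev/null; python3 -c "
from h import *
go([.452,-.238,.245],174)"
```

```text
t 1.1 shift [-0.0002 -0.0004 -0.0004] rot [-1.093e+00  1.000e-03 -1.000e-03] F [ 0.1 -0.4  0.3] open 0.0552 grasp at [ 0.4522 -0.2375  0.2448]
```

```bash
python3 -m creep '[{"translation":[0,0,0],"twist":[-1.093,0,0],"hand":60},{"translation":[0,0,0],"twist":[-1.093,0,0],"hand":60},{"translation":[0,0,0],"twist":[-1.093,0,0],"hand":60},{"translation":[0,0,0],"twist":[-1.093,0,0],"hand":60},{"translation":[0,0,0],"twist":[-1.093,0,0],"hand":60}]' >/dev/null; python3 -m creep '[{"translation":[0,0,0],"twist":[-0.35,0,0],"hand":60},{"translation":[0,0,0],"twist":[-0.35,0,0],"hand":60},{"translation":[0,0,0],"twist":[-0.35,0,0],"hand":60},{"translation":[0,0,0],"twist":[-0.35,0,0],"hand":60}]' >/dev/null; python3 -c "
from h import *
go([.452,-.238,.109],174)
K,T=cam('wrist'); im=robot.read_camera('wrist'); cv2.imwrite('pics/w1.png',im); np.savez('w1',K=K,T=T)
for P in[(.452,-.238,.109),(.5245,-.2454,.152),(.5245,-.2454,.142)]: print(proj(K,T,P))"
```

```text
t 2.0 shift [ 0.1351 -0.0004 -0.001 ] rot [ 0.006  0.002 -0.002] F [ 0.9 -1.2  0.5] open 0.0549 grasp at [ 0.4519 -0.2372  0.2441]
[257.75138349 189.91339857]
[257.60942134 281.12612383]
[257.62754438 274.85652476]
```

View pics/w1.png

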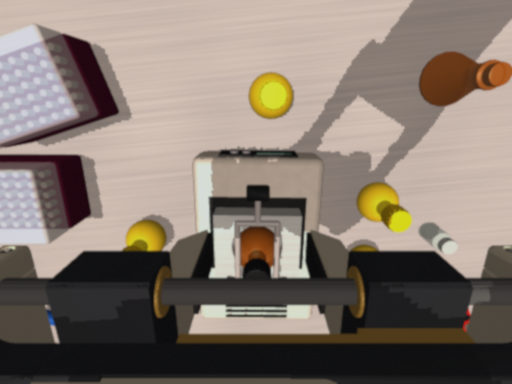

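The wrist view shows the black grip at (258,192), against a predicted (258,190), and the amber flask behind it at (257,245). The estimate holds, so I descend and pinch.

```bash
python3 -m creep '[{"translation":[0.05,0,-0.001],"twist":[0,0,0],"hand":60},{"translation":[0.09,0,-0.001],"twist":[0,0,0],"hand":60},{"translation":[0.12,0,-0.001],"twist":[0,0,0],"hand":60},{"translation":[0.135,0,-0.001],"twist":[0,0,0],"hand":60},{"translation":[0.135,0,-0.001],"twist":[0,0,0],"hand":60}]'; python3 -m creep '[{"translation":[0,0,0],"twist":[0,0,0],"hand":15},{"translation":[0,0,0],"twist":[0,0,0],"hand":15},{"translation":[0,0,0],"twist":[0,0,0],"hand":15},{"translation":[0,0,0],"twist":[0,0,0],"hand":15},{"translation":[0,0,0],"twist":[0,0,0],"hand":15}]' 15;  python3 -c "
from h import *
p,r,s=pose(); H=np.array([.5245+.0418,-.2454-.0044,.109]); f=np.array([-np.cos(np.radians(6)),np.sin(np.radians(6)),0])
go([.452,-.238,.109],174)
for a in np.arange(0,2.15,.15):
    g=H+.115*(np.cos(a)*f+[0,0,np.sin(a)]); print(round(a,2),(r.T@(g-p)-[.006,0,0]).round(4))"
```

```text
time: 2.55
tool_pos: [0.4503, -0.2371, 0.1128]
tool_rot: [0.942, 1.563, 2.412]
contact_force: [-1.0, 1.2, 0.2]
opening: 0.0551
time: 3.05
tool_pos: [0.4505, -0.238, 0.1135]
tool_rot: [1.128, 1.565, 2.598]
contact_force: [-1.7, -2.0, -0.2]
opening: 0.0214
t 3.05 shift [-0.0015 -0.0014  0.0001] rot [ 0.003  0.002 -0.005] F [-1.7 -2.  -0.2] open 0.0214 grasp at [ 0.4505 -0.238   0.1075]
0.0 [-0.0015 -0.0014  0.0003]
0.15 [-0.0187 -0.0026  0.0004]
0.3 [-0.0355 -0.0063  0.0004]
0.45 [-0.0516 -0.0126  0.0004]
0.6 [-0.0666 -0.0211  0.0004]
0.75 [-0.0801 -0.0318  0.0004]
0.9 [-0.0918 -0.0444  0.0004]
1.05 [-0.1016 -0.0587  0.0004]
1.2 [-0.1091 -0.0742  0.0003]
1.35 [-0.1142 -0.0906  0.0003]
1.5 [-0.1168 -0.1077  0.0002]
1.65 [-0.1168 -0.1249  0.0002]
1.8 [-1.142e-01 -1.419e-01  1.000e-04]
1.95 [-1.092e-01 -1.584e-01  1.000e-04]
2.1 [-0.1017 -0.1739 -0.    ]
```

The jaws hold the grip at a 21 mm opening. I swing along the arc.

```bash
python3 -m creep '[{"translation":[-0.017,-0.001,0],"twist":[0,0,0],"hand":15},{"translation":[-0.034,-0.005,0],"twist":[0,0,0],"hand":15},{"translation":[-0.050,-0.011,0],"twist":[0,0,0],"hand":15},{"translation":[-0.065,-0.020,0],"twist":[0,0,0],"hand":15},{"translation":[-0.0785,-0.0305,0],"twist":[0,0,0],"hand":15}]' 20;  python3 -c "
from h import *
p,r,s=pose(); H=np.array([.5245+.0418,-.2454-.0044,.109]); f=np.array([-np.cos(np.radians(6)),np.sin(np.radians(6)),0])
go([.452,-.238,.109],174)
q=p+.006*r[:,0]-H; print('ang',np.arctan2(q[2],q@f),np.linalg.norm(q))
for a in np.arange(.75,2.15,.15):
    g=H+.115*(np.cos(a)*f+[0,0,np.sin(a)]); print(round(a,2),(r.T@(g-p)-[.006,0,0]).round(4))"
```

```text
time: 3.55
tool_pos: [0.482, -0.2415, 0.1923]
tool_rot: [1.07, 1.566, 2.539]
contact_force: [7.0, -2.7, -10.4]
opening: 0.0219
t 3.55 shift [0.0774 0.0299 0.0003] rot [ 0.003  0.002 -0.004] F [  7.   -2.7 -10.4] open 0.0219 grasp at [ 0.4819 -0.2415  0.1863]
ang 0.739440283331884 0.11472509202377891
0.75 [-0.0011 -0.0006  0.0005]
0.9 [-0.0128 -0.0132  0.0005]
1.05 [-0.0225 -0.0275  0.0005]
1.2 [-0.03   -0.043   0.0005]
1.35 [-0.0351 -0.0594  0.0004]
1.5 [-0.0377 -0.0765  0.0004]
1.65 [-0.0377 -0.0937  0.0003]
1.8 [-0.0351 -0.1108  0.0003]
1.95 [-0.03   -0.1272  0.0002]
2.1 [-0.0225 -0.1427  0.0002]
```

```bash
python3 -m creep '[{"translation":[-0.0128,-0.0132,0],"twist":[0,0,0],"hand":15},{"translation":[-0.0225,-0.0275,0],"twist":[0,0,0],"hand":15},{"translation":[-0.030,-0.043,0],"twist":[0,0,0],"hand":15},{"translation":[-0.0351,-0.0594,0],"twist":[0,0,0],"hand":15},{"translation":[-0.0377,-0.0765,0],"twist":[0,0,0],"hand":15}]';  python3 -c "
from h import *
p,r,s=pose(); H=np.array([.5245+.0418,-.2454-.0044,.109]); f=np.array([-np.cos(np.radians(6)),np.sin(np.radians(6)),0])
go([.452,-.238,.109],174)
q=p+.006*r[:,0]-H; print('ang',np.arctan2(q[2],q@f),np.linalg.norm(q))
for a in np.arange(1.5,2.15,.1):
    g=H+.115*(np.cos(a)*f+[0,0,np.sin(a)]); print(round(a,2),(r.T@(g-p)-[.006,0,0]).round(4))"
```

```text
time: 4.05
tool_pos: [0.5578, -0.2499, 0.2291]
tool_rot: [1.342, 1.564, 2.81]
contact_force: [-2.8, -4.7, -7.8]
opening: 0.0216
t 4.05 shift [0.1148 0.1058 0.0008] rot [ 0.002  0.002 -0.007] F [-2.8 -4.7 -7.8] open 0.0216 grasp at [ 0.5578 -0.2499  0.2231]
ang 1.4969079439004864 0.11444035918312181
1.5 [-0.0006 -0.0003  0.0009]
1.6 [-0.0009 -0.0118  0.0009]
1.7 [-0.0001 -0.0233  0.0009]
1.8 [ 0.0019 -0.0346  0.0009]
1.9 [ 0.005  -0.0457  0.0008]
2.0 [ 0.0092 -0.0564  0.0008]
2.1 [ 0.0144 -0.0666  0.0008]
```

```bash
python3 -m creep '[{"translation":[-0.0005,-0.0175,0.001],"twist":[0,0,0],"hand":15},{"translation":[0.0019,-0.0346,0.001],"twist":[0,0,0],"hand":15},{"translation":[0.005,-0.0457,0.001],"twist":[0,0,0],"hand":15},{"translation":[0.0085,-0.055,0.001],"twist":[0,0,0],"hand":15},{"translation":[0.0085,-0.055,0.001],"twist":[0,0,0],"hand":15}]';  python3 -c "
from h import *
p,r,s=pose(); H=np.array([.5245+.0418,-.2454-.0044,.109]); f=np.array([-np.cos(np.radians(6)),np.sin(np.radians(6)),0])
q=p+.006*r[:,0]-H; print('ang',np.arctan2(q[2],q@f),np.linalg.norm(q))
go([.5245,-.2454,.27],174)"
```

```text
time: 4.55
tool_pos: [0.6127, -0.2559, 0.2193]
tool_rot: [1.644, 1.563, 3.112]
contact_force: [-1.3, -5.0, -2.0]
opening: 0.0218
ang 1.9917063502960095 0.11432777586225214
t 4.55 shift [-0.056   0.0892  0.0014] rot [ 0.002 -0.001 -0.008] F [-1.3 -5.  -2. ] open 0.0218 grasp at [ 0.6126 -0.2559  0.2133]
```

```bash
python3 -m creep '[{"translation":[0,0,0],"twist":[0,0,0],"hand":65},{"translation":[0,0,0],"twist":[0,0,0],"hand":65},{"translation":[0,0,0],"twist":[0,0,0],"hand":65},{"translation":[0,0,0],"twist":[0,0,0],"hand":65},{"translation":[-0.02,0,0.001],"twist":[0,0,-0.006],"hand":65}]'; python3 -m creep '[{"translation":[-0.04,0,0],"twist":[0,0,0],"hand":65},{"translation":[-0.06,0.01,0],"twist":[0,0,0],"hand":65},{"translation":[-0.065,0.04,0],"twist":[0,0,0],"hand":65},{"translation":[-0.065,0.089,0],"twist":[0,0,0],"hand":65},{"translation":[-0.065,0.089,0],"twist":[0,0,0],"hand":65}]';python3 -c "
from h import *
go([.5245,-.2454,.141],174)
K,T=cam('wrist');im=robot.read_camera('wrist')
K2,T2=cam('top');t=robot.read_camera('top');S=cam('side');s=robot.read_camera('side')
cv2.imwrite('pics/w2.png',np.hstack([cv2.resize(im,(400,300)),cv2.resize(s[130:250,245:405],(400,300),interpolation=cv2.INTER_CUBIC)]))
for P in [(.5245,-.2454,.152)]: print(proj(K,T,P)*300/384)
"
```

```text
time: 5.05
tool_pos: [0.6119, -0.2542, 0.2367]
tool_rot: [1.31, 1.564, 2.778]
contact_force: [0.7, -0.3, 0.1]
opening: 0.0565
time: 5.55
tool_pos: [0.5179, -0.2431, 0.3014]
tool_rot: [1.247, 1.556, 2.714]
contact_force: [0.1, -0.4, -0.2]
opening: 0.0596
t 5.55 shift [ 0.1542 -0.009  -0.0024] rot [ 0.001  0.005 -0.014] F [ 0.1 -0.4 -0.2] open 0.0596 grasp at [ 0.5178 -0.243   0.2954]
[200.37625757 152.80540012]
```

View pics/w2.png

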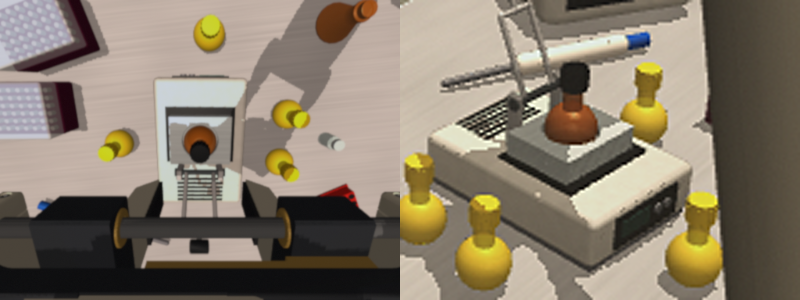

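The clamp is open and swung back. The cap sits at (200,152) in the wrist half, against a predicted (200,153). I descend onto it.

```bash
python3 -m creep '[{"translation":[0.03,-0.009,-0.002],"twist":[0,0.004,-0.014],"hand":65},{"translation":[0.07,-0.009,-0.002],"twist":[0,0.004,-0.014],"hand":65},{"translation":[0.09,-0.009,-0.002],"twist":[0,0.004,-0.014],"hand":65},{"translation":[0.1,-0.009,-0.002],"twist":[0,0.004,-0.014],"hand":65},{"translation":[0.1,-0.009,-0.002],"twist":[0,0.004,-0.014],"hand":65}]'; python3 -c "
from h import *
go([.5245,-.2454,.141],174)"
```

```text
time: 6.2
tool_pos: [0.5334, -0.2483, 0.2022]
tool_rot: [-1.843, 1.562, -0.375]
contact_force: [-0.1, 0.4, 0.4]
opening: 0.0597
t 6.2 shift [0.0552 0.0096 0.0021] rot [ 0.002 -0.002  0.008] F [-0.1  0.4  0.4] open 0.0597 grasp at [ 0.5334 -0.2483  0.1962]
```

```bash
python3 -m creep '[{"translation":[0.0,0.0095,0.002],"twist":[0,-0.002,0.008],"hand":65},{"translation":[0.02,0.0095,0.002],"twist":[0,-0.002,0.008],"hand":65},{"translation":[0.035,0.0095,0.002],"twist":[0,-0.002,0.008],"hand":65},{"translation":[0.035,0.0095,0.002],"twist":[0,-0.002,0.008],"hand":65}]' >/dev/null; python3 -c "
from h import *
robot.read_camera('top')
go([.5245,-.2454,.141],174)"
```

```text
t 6.65 shift [ 0.0209 -0.0001  0.0001] rot [ 0.002 -0.     0.   ] F [ 0.2 -0.2  0.9] open 0.0596 grasp at [ 0.5244 -0.2455  0.1619]
```

```bash
python3 -m creep '[{"translation":[0.012,0,0],"twist":[0,0,0],"hand":65},{"translation":[0.021,0,0],"twist":[0,0,0],"hand":65},{"translation":[0.021,0,0],"twist":[0,0,0],"hand":65},{"translation":[0.021,0,0],"twist":[0,0,0],"hand":65}]' >/dev/null; python3 -m creep '[{"translation":[0,0,0],"twist":[0,0,0],"hand":15},{"translation":[0,0,0],"twist":[0,0,0],"hand":15},{"translation":[0,0,0],"twist":[0,0,0],"hand":15},{"translation":[0,0,0],"twist":[0,0,0],"hand":15},{"translation":[0,0,0],"twist":[0,0,0],"hand":15}]' 35; python3 -c "
from h import *
go([.5245,-.2454,.28],174)"
```

```text
time: 7.55
tool_pos: [0.5244, -0.2456, 0.1469]
tool_rot: [-2.714, 1.57, -1.246]
contact_force: [0.0, -1.2, 0.3]
opening: 0.0256
t 7.55 shift [-1.391e-01 -1.000e-04  1.000e-04] rot [ 0.002 -0.001  0.   ] F [ 0.  -1.2  0.3] open 0.0256 grasp at [ 0.5244 -0.2456  0.1409]
```

Gripped at 25.6 mm, which matches the 26 mm cap. Grasp height is 0.141, upright. I lift, and check.

```bash
python3 -m creep '[{"translation":[-0.01,0,0],"twist":[0,0,0],"hand":15},{"translation":[-0.03,0,0],"twist":[0,0,0],"hand":15},{"translation":[-0.06,0,0],"twist":[0,0,0],"hand":15},{"translation":[-0.09,0,0],"twist":[0,0,0],"hand":15},{"translation":[-0.11,0,0],"twist":[0,0,0],"hand":15}]'; python3 -m creep '[{"translation":[-0.02,0,0],"twist":[0,0,0],"hand":15},{"translation":[-0.02,0,0],"twist":[0,0,0],"hand":15},{"translation":[-0.02,0,0],"twist":[0,0,0],"hand":15}]' >/dev/null
python3 - <<'E'
from h import *
# cup from top picture: dark ring of the mixer
t=cv2.imread('pics/top0.png'); c=t[165:225,110:165]; m=(c.max(2)<70).astype(np.uint8)
n,l,st,ce=cv2.connectedComponentsWithStats(m); i=1+st[1:,4].argmax(); cs,_=cv2.findContours((l==i).astype(np.uint8),0,1)
(u,v),r=cv2.minEnclosingCircle(max(cs,key=len)); u+=110; v+=165; K,T=cam('top'); P=plane(K,T,u,v,.118)
print('cup px',u,v,r,P.round(4),'radius m',r*(1-.118)/401, st[i], ce[i]+[110,165], plane(K,T,*(ce[i]+[110,165]),.118))
s=cv2.imread('pics/side0.png'); S=cam('side'); print('proj side',proj(*S,P))
c=s[235:305,130:205]; m=(c.max(2)<60).astype(np.uint8); n,l,st,ce=cv2.connectedComponentsWithStats(m); i=1+st[1:,4].argmax(); print('side dark box',st[i]+[130,235,0,0,0])
go([P[0],P[1],.27],174)
E
```

```text
time: 8.05
tool_pos: [0.5248, -0.2457, 0.2599]
tool_rot: [-2.142, 1.567, -0.674]
contact_force: [-0.2, -1.1, -1.4]
opening: 0.0252
cup px 135.94017028808594 197.08546829223633 17.189159393310547 [0.5352 0.1854 0.118 ] radius m 0.03780757751845362 [  9  16  35  34 922] [136.03579176 197.2472885 ] [0.53481063 0.1851543  0.118     ]
proj side [170.21323852 260.03818402]
side dark box [ 145  253   45   42 1409]
t 8.35 shift [0.0029 0.0336 0.4297] rot [ 0.002 -0.002  0.003] F [ 0.2 -0.1 -1.5] open 0.0255 grasp at [ 0.5246 -0.2455  0.2738]
```

Lifted, with the weight showing at about 1.5 N. The cup mask's radius of 38 mm is larger than the rim's 29 mm, so it includes the collar below. I carry the flask most of the way and measure the rim from near with the wrist camera.

```bash
python3 -m creep '[{"translation":[0,0,0.03],"twist":[0,0,0],"hand":15},{"translation":[0,0.003,0.07],"twist":[0,0,0],"hand":15},{"translation":[0,0.006,0.11],"twist":[0,0,0],"hand":15},{"translation":[0,0.01,0.15],"twist":[0,0,0],"hand":15},{"translation":[0,0.015,0.18],"twist":[0,0,0],"hand":15}]' >/dev/null; python3 -m creep '[{"translation":[0,0.005,0.03],"twist":[0,0,0],"hand":15},{"translation":[0,0.008,0.07],"twist":[0,0,0],"hand":15},{"translation":[0,0.012,0.11],"twist":[0,0,0],"hand":15},{"translation":[0,0.015,0.14],"twist":[0,0,0],"hand":15},{"translation":[0,0.018,0.155],"twist":[0,0,0],"hand":15}]' >/dev/null;  python3 -m creep '[{"translation":[0,0,0],"twist":[0,0,0],"hand":15},{"translation":[0,0,0],"twist":[0,0,0],"hand":15},{"translation":[0,0,0],"twist":[0,0,0],"hand":15}]'
python3 - <<'E'
from h import *
go([.535,.1853,.27],174)
K,T=cam('wrist'); im=robot.read_camera('wrist'); cv2.imwrite('pics/w3.png',im); np.savez('w3',K=K,T=T)
q=proj(K,T,(.535,.185,.118)); print(q)
u,v=int(q[0])-60,int(q[1])-60; u=max(u,0);v=max(v,0); print(u,v)
c=cv2.resize(im[v:v+120,u:u+120],(480,480),interpolation=cv2.INTER_CUBIC); c=np.clip(c.astype(float)*2.2,0,255).astype(np.uint8)
f=cv2.resize(im,(320,240)); c=np.hstack([c,np.vstack([f,np.zeros((240,320,3),np.uint8)])]); cv2.imwrite('pics/w3c.png',c)
E
```

```text
time: 9.65
tool_pos: [0.5241, 0.0945, 0.2753]
tool_rot: [1.896, 1.566, -2.917]
contact_force: [-0.2, -0.6, -1.2]
opening: 0.025
t 9.65 shift [-0.0008 -0.0017  0.0914] rot [ 0.004 -0.001 -0.004] F [-0.2 -0.6 -1.2] open 0.025 grasp at [0.5241 0.0945 0.2693]
[348.50950933 186.97943967]
288 126
```

View pics/w3c.png

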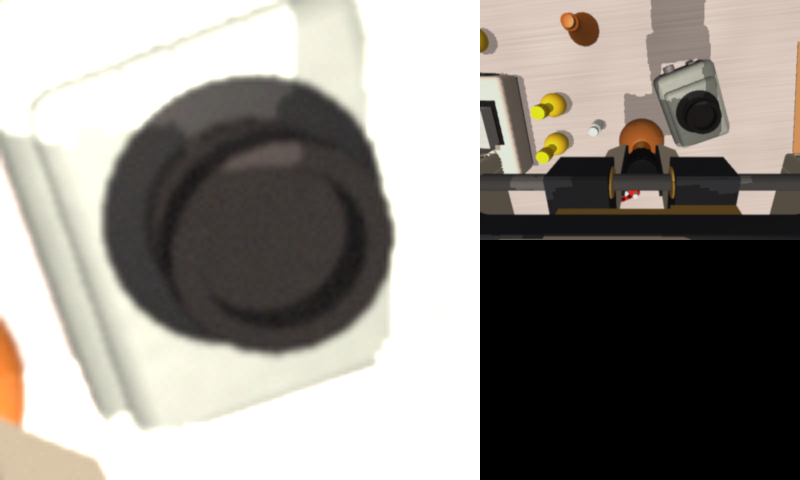

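The crop shows the cup rim ring, centre at crop (279,240), i.e. pixel (357.7,186), with an outer radius of 28 px (expected about 28). That is 9 px from the top-view guess, so I fit it numerically and compare the views.

Run:
```python
from h import *
d=np.load('w3.npz'); P=plane(d['K'],d['T'],357.7,185.9,.118); print('wrist',P.round(4))
print('rim r px', np.linalg.norm(proj(d['K'],d['T'],P+[0,.029,0])-proj(d['K'],d['T'],P)))
_,_,s=pose(); print(np.abs(s['qvel']).max(),s['time'])
K,T=cam('wrist'); im=robot.read_camera('wrist'); print('moved',np.abs(T-d['T']).max()); cv2.imwrite('pics/w3b.png',im)
t=robot.read_camera('top'); S=cam('side'); si=robot.read_camera('side')
Kt,Tt=cam('top'); q=proj(Kt,Tt,P); print('top px',q,'side px',proj(*S,P))
def draw(im,C,x,y,w,k):
    c=cv2.resize(np.clip(im[y:y+w,x:x+w].astype(float)*2,0,255).astype(np.uint8),None,fx=k,fy=k,interpolation=cv2.INTER_CUBIC)
    for r in(.029,.021):
        for Q,col in((P,(0,0,255)),(np.array([.535,.1853,.118]),(0,255,0))):
            pts=[(proj(*C,Q+[r*np.cos(a),r*np.sin(a),0])-[x,y]+.5)*k for a in np.linspace(0,6.28,60)]
            cv2.polylines(c,[np.int32(pts)],True,col,1)
    return c
cv2.imwrite('pics/c4.png',np.hstack([draw(t,(Kt,Tt),110,170,55,7),draw(si,S,130,235,77,5)]))
```

```text
wrist [0.5348 0.1943 0.118 ]
rim r px 28.90074445340108
0.005409019455956519 9.7
moved 0.00045484935791831327
top px [131.86969346 197.20267613] side px [166.44011314 262.68602443]
```

View pics/c4.png

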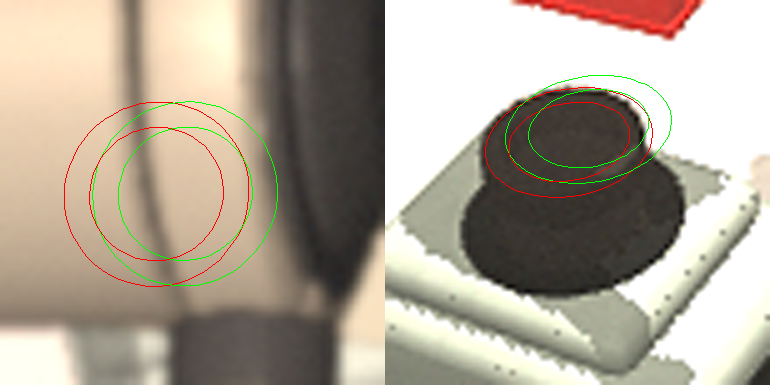

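In the side view the rim spans x 481–650 with its top at 88. The wrist-derived circle (red) spans 485–652 with its top at 87, so it agrees within about 1 mm and the green top-view guess is rejected. In the top view the arm hides the cup. Cup target: (0.535, 0.194).

```bash
python3 -m creep '[{"translation":[0,-0.003,0.03],"twist":[0,0,0],"hand":15},{"translation":[0,-0.003,0.065],"twist":[0,0,0],"hand":15},{"translation":[0,-0.002,0.09],"twist":[0,0,0],"hand":15},{"translation":[0,-0.001,0.1],"twist":[0,0,0],"hand":15},{"translation":[0,-0.001,0.1],"twist":[0,0,0],"hand":15}]' >/dev/null; python3 -m creep '[{"translation":[0,0,0],"twist":[0,0,0],"hand":15},{"translation":[0,0,0],"twist":[0,0,0],"hand":15},{"translation":[0,0,0],"twist":[0,0,0],"hand":15}]' >/dev/null; python3 -c "
from h import *
go([.535,.194,.205],174); print(pose()[2]['qpos'].round(2))"
```

```text
t 10.65 shift [0.0647 0.0001 0.0003] rot [ 0.004 -0.001 -0.003] F [-0.1  0.5 -1.7] open 0.025 grasp at [0.5353 0.1938 0.2697]
[ 0.21  0.41  1.35 -0.    1.38 -1.26]
```

```bash
python3 -m creep '[{"translation":[0.02,0,0],"twist":[0,0,-0.003],"hand":15},{"translation":[0.04,0,0],"twist":[0,0,-0.003],"hand":15},{"translation":[0.058,0,0],"twist":[0,0,-0.003],"hand":15},{"translation":[0.068,0,0],"twist":[0,0,-0.003],"hand":15},{"translation":[0.07,0,0],"twist":[0,0,-0.003],"hand":15}]' >/dev/null; python3 -m creep '[{"translation":[0.001,0,0],"twist":[0,0,0],"hand":15},{"translation":[0.002,0,0],"twist":[0,0,0],"hand":15},{"translation":[0.002,0,0],"twist":[0,0,0],"hand":15},{"translation":[0.002,0,0],"twist":[0,0,0],"hand":15}]' >/dev/null
python3 - <<'E'
from h import *
go([.535,.194,.186],174)
S=cam('side'); si=robot.read_camera('side'); p,r,_=pose()
c=cv2.resize(si[150:310,90:250],(600,600),interpolation=cv2.INTER_CUBIC); cv2.imwrite('pics/s5.png',c)
f=lambda P:((proj(*S,P)-[90,150])*3.75).round(0)
g=p+.006*r[:,0]; print('cup',f([.535,.194,.118]),'ball',f(g-[0,0,.0535]))
E
```

```text
t 11.55 shift [ 0.0112 -0.      0.0008] rot [ 0.003 -0.002 -0.001] F [-0.5  0.5 -1.5] open 0.025 grasp at [0.5349 0.1932 0.1972]
cup [287. 422.] ball [282. 379.]
```

View pics/s5.png

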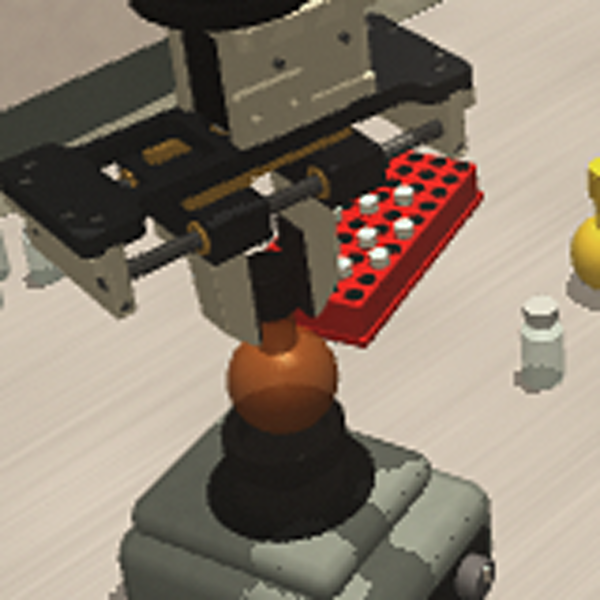

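The ball is centred at x≈282 and the cup rim (222–343) at x≈282, so they are aligned in this view. I press slowly, in small steps.

```bash
python3 -m creep '[{"translation":[0.004,0,0],"twist":[0,0,0],"hand":15},{"translation":[0.007,0,0],"twist":[0,0,0],"hand":15},{"translation":[0.009,0,0],"twist":[0,0,0],"hand":15},{"translation":[0.011,0,0],"twist":[0,0,0],"hand":15},{"translation":[0.012,0,0],"twist":[0,0,0],"hand":15}]' 45; python3 -m creep '[{"translation":[0,0,0],"twist":[0,0,0],"hand":15},{"translation":[0,0,0],"twist":[0,0,0],"hand":15}]'; python3 -c "
from h import *
go([.535,.194,.178],174)"
```

```text
time: 12.1
tool_pos: [0.5353, 0.1936, 0.1917]
tool_rot: [-3.016, 1.57, -1.547]
contact_force: [0.3, 2.5, 5.2]
opening: 0.0249
time: 12.3
tool_pos: [0.5356, 0.194, 0.1921]
tool_rot: [-1.383, 1.57, 0.086]
contact_force: [0.6, 2.2, 3.7]
opening: 0.0255
t 12.3 shift [ 0.0081  0.0007 -0.    ] rot [0.003 0.    0.001] F [0.6 2.2 3.7] open 0.0255 grasp at [0.5357 0.194  0.1861]
```

```bash
python3 -m creep '[{"translation":[0.002,0,0],"twist":[0,0,0],"hand":15},{"translation":[0.004,0,0],"twist":[0,0,0],"hand":15},{"translation":[0.005,0,0],"twist":[0,0,0],"hand":15},{"translation":[0.006,0,0],"twist":[0,0,0],"hand":15},{"translation":[0.006,0,0],"twist":[0,0,0],"hand":15}]'; python3 -c "
from h import *
go([.535,.194,.178],174)"
```

```text
time: 12.8
tool_pos: [0.536, 0.1944, 0.1866]
tool_rot: [-1.106, 1.568, 0.363]
contact_force: [0.8, 2.9, 6.8]
opening: 0.0249
t 12.8 shift [ 0.0026  0.001  -0.0005] rot [0.003 0.001 0.003] F [0.8 2.9 6.8] open 0.0249 grasp at [0.536  0.1944 0.1806]
```

```bash
python3 -m creep '[{"translation":[0.002,0,0],"twist":[0,0,0.002],"hand":15},{"translation":[0.004,0,0],"twist":[0,0,0.002],"hand":15},{"translation":[0.004,0,0],"twist":[0,0,0.002],"hand":15},{"translation":[0.004,0,0],"twist":[0,0,0.002],"hand":15}]'; python3 -m creep '[{"translation":[0.002,0,0],"twist":[0,0,0],"hand":15},{"translation":[0.002,0,0],"twist":[0,0,0],"hand":15},{"translation":[0.002,0,0],"twist":[0,0,0],"hand":15}]'; python3 -c "
from h import *
go([.535,.194,.178],174)"
```

```text
time: 13.2
tool_pos: [0.5364, 0.195, 0.1836]
tool_rot: [-0.661, 1.567, 0.809]
contact_force: [-0.3, 4.0, 9.8]
opening: 0.025
time: 13.5
tool_pos: [0.5367, 0.1953, 0.1832]
tool_rot: [-0.857, 1.565, 0.612]
contact_force: [-2.2, 2.0, 14.1]
opening: 0.025
t 13.5 shift [-0.0008  0.0016 -0.0014] rot [0.004 0.004 0.004] F [-2.2  2.  14.1] open 0.025 grasp at [0.5368 0.1953 0.1772]
```

The z reading has stalled and the force has jumped past the 10.5 N stop value. One more small push to confirm the stop and leave a steady margin.

```bash
python3 -m creep '[{"translation":[0.002,0,0],"twist":[0,0,0],"hand":15},{"translation":[0.003,0,0],"twist":[0,0,0],"hand":15},{"translation":[0.003,0,0],"twist":[0,0,0],"hand":15},{"translation":[0.003,0,0],"twist":[0,0,0],"hand":15},{"translation":[0.003,0,0],"twist":[0,0,0],"hand":15}]'
python3 - <<'E'
from h import *
s=robot.read_camera('side'); t=robot.read_camera('top'); go([.535,.194,.178],174)
a=cv2.resize(s[150:310,90:250],(400,400),interpolation=cv2.INTER_CUBIC); b=cv2.resize(s[130:290,220:380],(400,400),interpolation=cv2.INTER_CUBIC)
cv2.imwrite('pics/end.png',np.hstack([a,b]))
E
```

```text
time: 14.0
tool_pos: [0.5371, 0.1953, 0.183]
tool_rot: [-1.03, 1.562, 0.44]
contact_force: [-5.7, 0.2, 22.1]
opening: 0.0254
t 14.1 shift [-0.001   0.002  -0.0015] rot [0.004 0.004 0.007] F [-5.3  0.5 21.4] open 0.025 grasp at [0.5372 0.1954 0.177 ]
```

View pics/end.png

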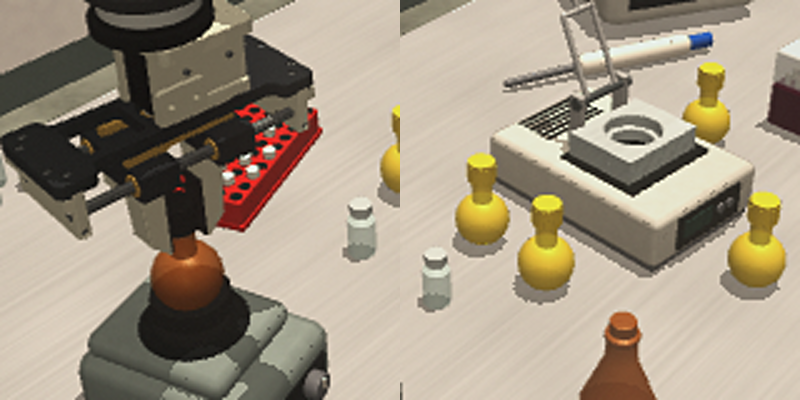

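The picture shows the flask upright in the cup at (187,270), with the cup sunk into its collar. On the right the clamp stands swung back at (600,60), the well is empty, and the bystanders are in place. Force is steady at 21 N with z no longer changing, so I hand in.

```bash
python3 -c "
from h import *
print(robot.hand_in()); go([.535,.194,.178],174)"
```

```text
the job is handed in; nothing more can be done
None
the job is handed in; nothing more can be done
```

The flask is pressed down into the mixer cup and still held there, with the clamp left open. I handed in at about 14 s of the 64 s.

- **Clamp:** I swung it back to about 1.99 rad, worked out from the tool position while gripping it. The last side picture shows it still standing back.
- **Cup:** The flask touched the cup at the expected height. The tool then sank 9 mm and stopped: about 3 mm of further commanded travel moved it only 0.2 mm. The upward force rose from 14 to a steady 21 N, past the 10.5 N of the spring at its stop. I take this as the cup being on its stop.
- **Grip and tilt:** The jaws held the cap at 25 mm opening throughout, and the tool ended within about 0.5° of vertical.
- **Disagreements:**
  - My first top-view estimate of the cup centre was 9 mm off, because it included the collar below the rim. I replaced it with a wrist-camera measurement that the side view confirmed to about 1 mm.
  - At the end a side force of about 5 N remained, with the flask shifted about 2 mm sideways as it seated in the cup.
- **Bystanders:** The vial and the parts of the rack and conical flask visible in the last picture appear undisturbed. I checked this by eye and did not measure their positions.

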